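# Reset the vent-door stay of a test chamber by two holes

### The job

The test chamber's vent door should stand wider open: by its knob, lift the perforated stay off the pin on the roof, draw it with the door until the third hole from the door end is over the pin, and press the stay down until it lies flat on the post's shoulder, then let go. The pin bends easily, so feel your way gently and never press or drag the stay hard against it (keep well below 18 N), and leave the other things on the chamber and the bench where they are.

Things in the scene. Friction and masses are not known exactly. Their poses are not given: they have to be found in the camera images.
- knob (a point): Centre of the stay's black plastic knob, an upright cylinder 18 mm in diameter and 32 mm tall standing on the bar near its free end, 21 mm above the stay's underside. The knob is the stay's handle; it does not turn on the bar.
- stay: The stay: flat steel bar 24 mm wide, 5 mm thick, with four plain round holes (10 mm), lying level 35 mm above the chamber's roof. Origin on its underside below the knob; x along the bar away from the door, z up. Free end at x = 17 mm, holes at -40, -75, -110, -145 mm, pivot at -275 mm, on top of the door.
- hole_1 (a point): First hole, counted from the door end, on the stay's underside (130 mm from the pivot); it is over the pin at the start. At its pivot the stay swivels freely sideways and tips up (to 0.6 rad) stiffly: it keeps the tilt it is left at and does not fall by its weight; about 1 to 2 N up or down at the knob moves it, more where the plate rubs on the pin.
- hole_3 (a point): Third hole, counted from the door end, on the stay's underside (200 mm from the pivot); the one to be put over the pin.
- post: Fixed square steel post, 18 mm wide, on the chamber's roof; its flat shoulder, 35 mm above the roof, carries the stay (a push at the knob bears on it about 1.4-fold at hole 3). From the shoulder's middle a pin 8 mm in diameter stands 14 mm up, its top edge only slightly chamfered (0.6 mm). Origin on the axis at the shoulder's level, z up.
- pin_foot (a point): The middle of the shoulder, at the pin's foot: where the hole's centre must come. The pin has only 1 mm of play all round in a hole: find the hole by feel. A stay caught on the pin's top is 14 mm too high there (about 19 mm at the knob when hole 3 is meant).
- door (a joint): How much further the vent door is open than at the start, rad; 0 at the start (door then about 0.3 rad open), grows as it opens toward the robot. Its hinge is stiff (about 4 N at the stay pivot moves it) and it stays where it is left. With hole 3 on the pin it reads about 0.49.
- door_hinge (a point): A point on the door's upright hinge axis, at the height of the stay's underside (165 mm above the bench). The stay's pivot moves with the door on a circle of 170 mm about this axis.
- chamber: White sheet-metal test chamber fixed to the bench, 250 x 240 x 130 mm, vent door hinged at its left front edge; the front (-x of its frame) faces the robot. Origin under it, 25 mm in front of the middle of its depth; z up. The roof is at 130 mm.
- adapter: Bystander: small brass cylinder, 22 mm across and 22 mm high, on the chamber's roof.
- module: Bystander: aluminium block 50 x 30 x 14 mm on the chamber's roof.
- wash_bottle: Bystander: white bottle 60 mm across, 150 mm high, on the bench.
- parts_tray: Bystander: black tray 140 x 100 x 30 mm on the bench.
- screwdriver: Bystander: screwdriver 180 mm long lying on the bench.
- spool: Bystander: grey ring-shaped spool 60 mm across, 45 mm high, on the bench.
- meter: Bystander: yellow hand meter 160 x 80 x 35 mm lying on the bench.

How it is judged:
On the way, in this order (a step that is already met when the one before it is completed fails the run):
1. the stay has been lifted clear of the pin (z of hole_1 in the frame of post between 0.0145 and 0.1 m), for 0.1 s.
2. the third hole is over the pin and the stay is down on the shoulder (horizontal distance between hole_3 and pin_foot below 0.004 m and z of hole_3 in the frame of post between -0.003 and 0.003 m), for 0.2 s.
At the end, for the whole second after the job is handed in: The third hole's centre is within 4 mm of the pin's axis seen from above, its underside is within 3 mm of the shoulder's height, the stay and the door are at rest (all of step 2 and linear speed of stay below 0.02 m/s and velocity of joint door between -0.03 and 0.03 rad/s); the robot touches nothing.
It fails at once if the stay was pressed or dragged against the pin or post with more than 18 N (contact force between stay and post above 18 N).
It fails at once if a bystander was pushed more than 25 mm away (distance of any of adapter, module, wash_bottle, parts_tray, screwdriver, spool, meter from where it was at the start of the episode above 0.025 m).
It also fails if it takes over 64 s, if anything falls off the work surface, if the arm or the gripper's body presses on something with over 40 N, if the wrist force passes 120 N, or if a joint passes its speed limit or range.

### The arm

A 6-joint arm with a two-finger parallel gripper is mounted at the origin on the work surface. World frame = base frame: x ahead of the robot, y to its left, z up, the work surface at z = 0. Lengths are in m, angles in rad, forces in N, time in s.
With the tool pointing down it reaches from about 0.3 to 0.775 m from the base axis. Payload 14.6 kg.
Tool frame: the origin (TCP) lies on the front face of the gripper's body, between the roots of the fingers; the fingertips stand 97 mm ahead of it and the grasp point (between the pads) lies 78 mm ahead of it; z points along the fingers, y is the line along which they close (so a half turn about z gives the same grasp; the last joint's range is limited). The gripper opens to 94 mm and grips with 3 to 60 N. Pads are 16 mm wide; open, the fingers measure 119 mm over their backs; the gripper's body (75 mm by 177 mm) begins 78 mm behind the grasp point.
Start: joints at [1.162, 0.3, 1.521, -0, 1.321, -0.067], TCP at [0.184, 0.518, 0.303] pointing down, gripper open.
Joint ranges: [-3.03, 3.03], [-0.79, 2.21], [0.23, 2.52], [-1.04, 4.18], [0, 3.07], [-2.55, 2.55]. Speed limits (rad/s): [2.22, 2.22, 2.57, 3.14, 3.14, 3.14].

### API

Orientations are given as a unit quaternion [w, x, y, z].
In Python, from station import arm, cams, job gives the robot as it stands. The module is installed in compiled form; this text tells all that it offers.
- The arm moves only by the tool carry_out, never from a script. Its argument "motion" is one flat list of numbers, 7 for each row, row after row: the turn, a rotation vector about the tool's x, y, z each as a share of 5 degrees, from -1 to 1, then the shift along the tool's x, y, z each as a share of 0.04 m, from -1 to 1, then the closure, from -1 (fully open) to 1 (shut). In form: [ax, ay, az, tx, ty, tz, grip, ax, ay, az, tx, ty, tz, grip, ...]. A call has 1 to 5 rows; each row shifts and turns the commanded pose from where the row before left it, along the tool's axes as they then stand; what a row does not reach is not made up. A row lasts 1/12 s, in which the tool goes at most 41.7 mm and 7.16 degrees, less where a joint would pass 70% of its speed; a pose out of reach is approached as far as the arm can. A call with a number of a shift or a turn outside -1 to 1 is refused whole. A call with a gripper value outside its range is refused whole. The fingers move at their own pace and stop on an object; the grip force is fixed at half the most. Time passes only in rows, so rows that do not move let the fingers close. It gives the time, the measured TCP pose, the force, the opening and the grip force at its end, in the units of the state.
- arm.sense(): the state, without advancing time (a new reading comes with each control period).
- cams.camera(name): name is "scene" or "side" or "wrist"; returns (picture, depth): 400x640x3 uint8, blue, green, red; 400x640 float32, m along the optical axis (not along the pixel's ray), 0 where there is no reading.
- cams.get_calibration(name): a dict with "fov_y" (degrees; the focal length in pixels is half the picture's height over the tangent of half this angle, whatever the lens; pixels are square), "cx", "cy" (the principal point, pixels), "origin" and "orientation" of the camera in the world. Camera axes: x right, y down, z forward; pixel columns grow to the right and rows downward; lengths in m; the calibration is good to about 2 mm. A picture is of the moment at which its call begins: read the wrist's pose just before it. get_calibration takes no time and is no camera call; for the wrist camera it gives the pose at the moment of the call.
- job.finish_job(): hands the job in; it is judged then, once.
The state is a dict: "time": time; "joints": joint angles; "dq": joint speeds; "tau": joint torques, N m; "tcp_pos": TCP position; "orientation": TCP orientation; "force": force on the tool from outside, world axes, zero at the start; "torque": the same for the moment, N m; "grip_width": finger opening in m; "finger_force": force on a finger pad.
Only numpy, scipy, OpenCV 4.12 (cv2) and the standard library are available. Lean on these libraries where they do the work, as an engineer would, in place of code of your own. Each camera call takes 0.05 s, during which the arm holds its last target. There are 200 camera calls.

## Working session

There is one attempt and no reset: what is moved stays moved. The work goes in short steps, Python scripts to look and compute and a tool call to move; the robot and the scene stay as the last step left them, time stands still between calls to the robot, and variables do not carry over. Pictures are saved under pics/ and viewed, at most 12 in all, crops included, and the job is handed in when it is done.

Besides the shell and the picture viewer there is one more tool, called after "Call:" by a JSON object that holds its "name" and its "arguments", one argument or row to a line. carry_out: Moves the arm, as the interface text tells. Its arguments: {"type":"object","properties":{"motion":{"type":"array","items":{"type":"number"}}},"required":["motion"]}

```bash
mkdir -p pics
cat > h.py <<'E'
import numpy as np,cv2
from scipy.spatial.transform import Rotation as R
from station import arm,cams,job
def rot(q): return R.from_quat([q[1],q[2],q[3],q[0]])
def world(c,d,u,v):
    f=200/np.tan(np.radians(c['fov_y'])/2)
    z=d[v,u]; p=np.array([(u-c['cx'])/f*z,(v-c['cy'])/f*z,z])
    return rot(c['orientation']).apply(p)+c['origin']
def shot(n,name):
    c=cams.get_calibration(n); p,d=cams.camera(n); cv2.imwrite(f'pics/{name}.png',p); np.savez(f'pics/{name}.npz',d=d,p=p); 
    import pickle; pickle.dump(c,open(f'pics/{name}.pkl','wb')); return c,p,d
E
python3 - <<'E'
from h import *
s=arm.sense();print(s)
for n in['scene','side','wrist']:
    c,p,d=shot(n,n+'0');print(n,c)
a=[cv2.imread(f'pics/{n}0.png') for n in['scene','side']]
cv2.imwrite('pics/both.png',cv2.resize(np.vstack(a),(480,600)))
E
```

```text
{'time': 0.0, 'joints': array([ 1.16238645e+00,  3.00498674e-01,  1.52158229e+00,  2.59709628e-05,
        1.32069309e+00, -6.65901899e-02]), 'dq': array([-0.00086776,  0.00067185, -0.00026441,  0.00044345, -0.00106504,
        0.0013887 ]), 'tau': array([ 1.28542717e-03, -5.31827652e+01, -3.52727902e+01,  7.09439255e-02,
        2.45453574e-02, -1.52356915e-04]), 'tcp_pos': array([0.18429602, 0.51804716, 0.30207062]), 'orientation': array([-1.51202944e-04,  1.70082154e-01,  9.85429709e-01, -5.71160585e-04]), 'force': array([ 0.40050837, -0.37702139, -0.56418493]), 'torque': array([ 0.03270774, -0.02615844, -0.02867315]), 'finger_force': 0.0, 'grip_width': 0.09378716033841686}
scene {'fov_y': 43.87274428768022, 'cx': 311.53343855462595, 'cy': 197.4805943523009, 'origin': array([ 0.88221572, -0.59494904,  1.23758287]), 'orientation': array([-0.26527818,  0.92219125,  0.26948852, -0.08103528])}
side {'fov_y': 53.96636722825538, 'cx': 318.1174645605348, 'cy': 195.1601539671577, 'origin': array([ 0.35521647, -0.90992939,  0.95592504]), 'orientation': array([-0.40505625,  0.91108885, -0.06739292,  0.03612101])}
wrist {'fov_y': 69.50349100783873, 'cx': 320.04332314727543, 'cy': 198.5661525882937, 'origin': array([0.10920071, 0.54466543, 0.38431645]), 'orientation': array([0.11489272, 0.8091318 , 0.57071041, 0.07996887])}
```

View pics/scene0.png

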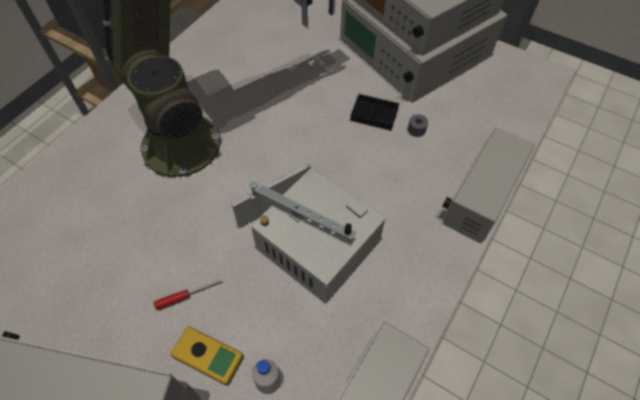

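View pics/wrist0.png

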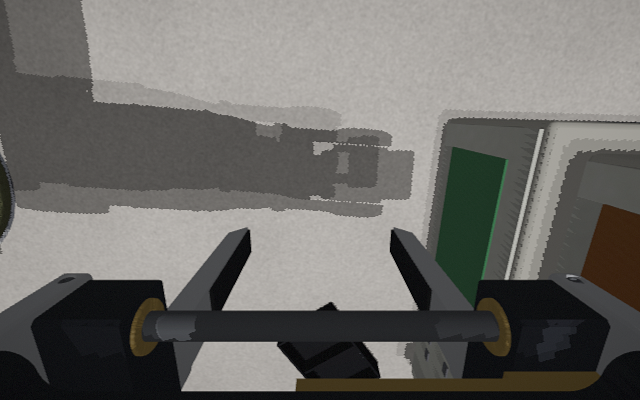

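The scene picture shows the chamber at about (310,235), knob near (348,230), pivot near (254,187), adapter (264,221) and module (357,209). The wrist camera does not see the chamber yet.

Run:
```python
from h import *
import pickle
p=cv2.imread('pics/scene0.png')[150:310,220:400]
q=cv2.imread('pics/side0.png')
cv2.imwrite('pics/crop1.png',cv2.resize(p,None,fx=3.7,fy=3.7,interpolation=cv2.INTER_CUBIC))
c=pickle.load(open('pics/scene0.pkl','rb'));d=np.load('pics/scene0.npz')['d']
for n,u,v in [('knob',348,229),('pivot',254,187),('ad',264,220),('mod',357,209),('bar',320,217),('roof',320,245)]: print(n,world(c,d,u,v).round(4))
```

```text
knob [ 0.6453 -0.0786  0.2042]
pivot [ 0.3747 -0.0892  0.178 ]
ad [ 0.4438 -0.1452  0.1556]
mod [0.6211 0.0149 0.1427]
bar [ 0.5624 -0.0705  0.1717]
roof [ 0.5929 -0.1183  0.1311]
```

View pics/crop1.png

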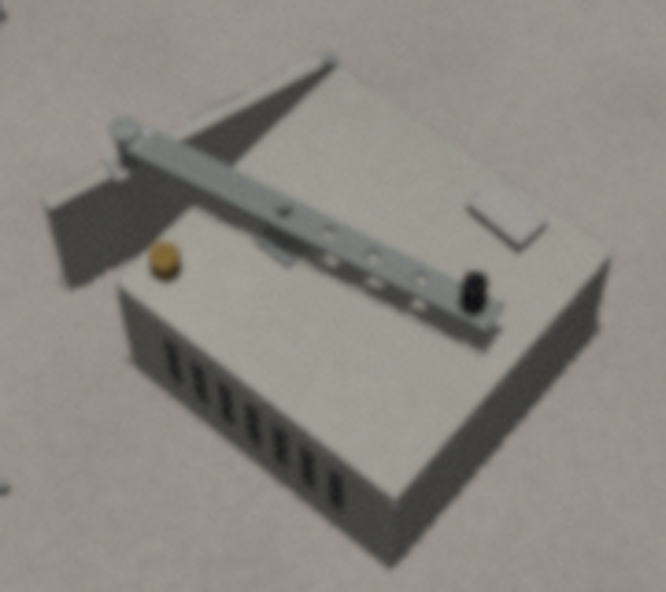

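View pics/side0.png

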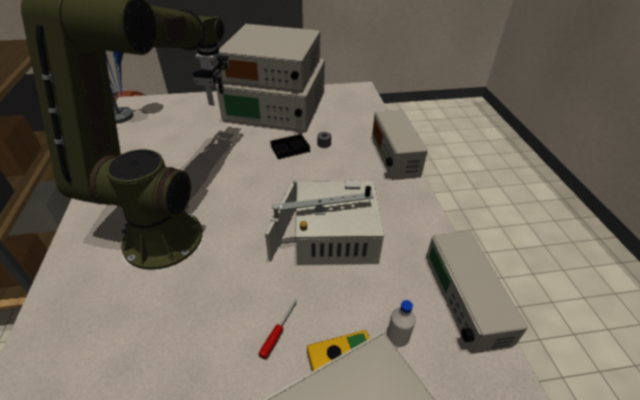

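```bash
cat >> h.py <<'E'
def plane(c,u,v,z):
    f=200/np.tan(np.radians(c['fov_y'])/2)
    r=rot(c['orientation']).apply([(u-c['cx'])/f,(v-c['cy'])/f,1]); o=np.array(c['origin'])
    return o+r*(z-o[2])/r[2]
E
python3 - <<'E'
from h import *
import pickle
c=pickle.load(open('pics/scene0.pkl','rb'))
f=lambda x,y,z: plane(c,220+(x+.5)/3.7-.5,150+(y+.5)/3.7-.5,z)[:2].round(4)
for n,x,y,z in [('knobtop',474,275,.202),('pin',284,210,.174),('hinge',330,58,.165),('h2',329,230,.17),('h3',373,256,.17),('h4',421,281,.17),('pivot',125,128,.177),('C1',393,497,.13),('C2',609,258,.13),('C3',120,287,.13),('mod',500,208,.144)]: print(n,f(x,y,z))
E
```

```text
knobtop [ 0.6374 -0.066 ]
pin [ 0.4969 -0.0774]
hinge [0.4508 0.0512]
h2 [ 0.5298 -0.0722]
h3 [ 0.5655 -0.0734]
h4 [ 0.6025 -0.0725]
pivot [ 0.3679 -0.0827]
C1 [ 0.6592 -0.1977]
C2 [0.6924 0.0325]
C3 [ 0.4201 -0.1679]
mod [0.6119 0.0193]
```

Call:
{"name": "carry_out", "arguments": {
  "motion": [0,0,-0.9,0,0,-0.25,-1,0,0,-0.9,0,0,-0.25,-1,0,0,-0.9,0,0,-0.25,-1,0,0,-0.9,0,0,-0.25,-1,0,0,-0.9,0,0,-0.25,-1]
}}

```text
time: 0.57
tcp_pos: [0.1843, 0.5181, 0.3529]
orientation: [-0.0, -0.027, 1.0, -0.0]
force: [0.4, -0.4, 0.3]
grip_width: 0.0941
finger_force: 0.0
```

Call:
{"name": "carry_out", "arguments": {
  "motion": [0,0,0,-0.53,-0.76,0,-1,0,0,0,-0.53,-0.76,0,-1,0,0,0,-0.53,-0.76,0,-1,0,0,0,-0.53,-0.76,0,-1,0,0,0,-0.53,-0.76,0,-1]
}}

```text
time: 0.98
tcp_pos: [0.2986, 0.3702, 0.3525]
orientation: [-0.0, -0.026, 1.0, -0.0]
force: [0.9, 0.8, -0.6]
grip_width: 0.0942
finger_force: 0.0
```

Call:
{"name": "carry_out", "arguments": {
  "motion": [0,0,0,-0.53,-0.76,0,-1,0,0,0,-0.53,-0.76,0,-1,0,0,0,-0.53,-0.76,0,-1,0,0,0,-0.53,-0.76,0,-1,0,0,0,-0.53,-0.76,0,-1]
}}

```text
time: 1.4
tcp_pos: [0.4122, 0.2237, 0.3527]
orientation: [0.0, -0.025, 1.0, 0.0]
force: [0.4, 1.3, -0.2]
grip_width: 0.094
finger_force: 0.0
```

Call:
{"name": "carry_out", "arguments": {
  "motion": [0,0,0,-0.53,-0.76,0,-1,0,0,0,-0.53,-0.76,0,-1,0,0,0,-0.53,-0.76,0,-1,0,0,0,-0.53,-0.76,0,-1,0,0,0,-0.53,-0.76,0,-1]
}}

```text
time: 1.82
tcp_pos: [0.5259, 0.0772, 0.3525]
orientation: [-0.0, -0.025, 1.0, 0.0]
force: [0.7, 0.6, 0.7]
grip_width: 0.094
finger_force: 0.0
```

Call:
{"name": "carry_out", "arguments": {
  "motion": [0,0,0,-0.53,-0.76,0,-1,0,0,0,-0.53,-0.76,0,-1,0,0,0,-0.53,-0.76,0,-1,0,0,0,-0.53,-0.76,0,-1,0,0,0,-0.53,-0.76,0,-1]
}}

```text
time: 2.23
tcp_pos: [0.6395, -0.0692, 0.3523]
orientation: [-0.0, -0.025, 1.0, 0.0]
force: [-0.1, -0.0, 0.7]
grip_width: 0.094
finger_force: 0.0
```

Run:
```python
from h import *
print(arm.sense()['tcp_pos'])
shot('wrist','w1')
```

```text
[ 0.63949907 -0.06916089  0.35230162]
```

View pics/w1.png

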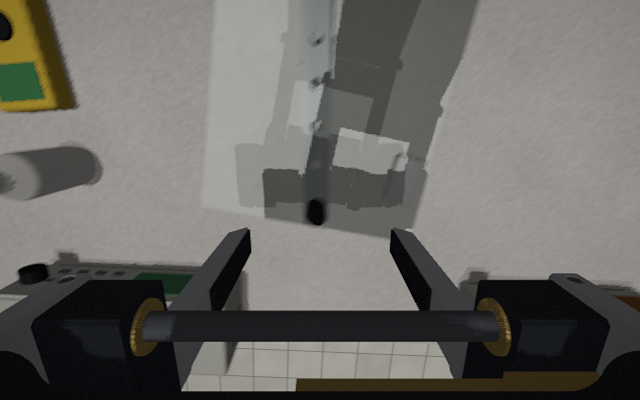

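The wrist view shows the knob at (316,211) between the fingers' lines, holes 4, 3, 2 at (316,125), (317,82), (318,41); hole 1 is at the top edge.

Run:
```python
from h import *
import pickle
c=pickle.load(open('pics/w1.pkl','rb'));d=np.load('pics/w1.npz')['d']
print(world(c,d,316,205).round(4),world(c,d,316,216).round(4))
for n,u,v,z in [('knobtop',316,207,.202),('knobtop',316,205,.202),('h4',316,125,.17),('h3',317,82,.17),('h2',318,41,.17)]: print(n,plane(c,u,v,z)[:2].round(4))
p=cv2.imread('pics/w1.png')[0:240,220:420]
cv2.imwrite('pics/w1c.png',cv2.resize(p,None,fx=2.5,fy=2.5,interpolation=cv2.INTER_CUBIC))
```

```text
[ 0.6335 -0.0738  0.1987] [ 0.6425 -0.0733  0.2014]
knobtop [ 0.6343 -0.0737]
knobtop [ 0.6325 -0.0738]
h4 [ 0.5681 -0.0772]
h3 [ 0.5324 -0.078 ]
h2 [ 0.5009 -0.0787]
```

View pics/w1c.png

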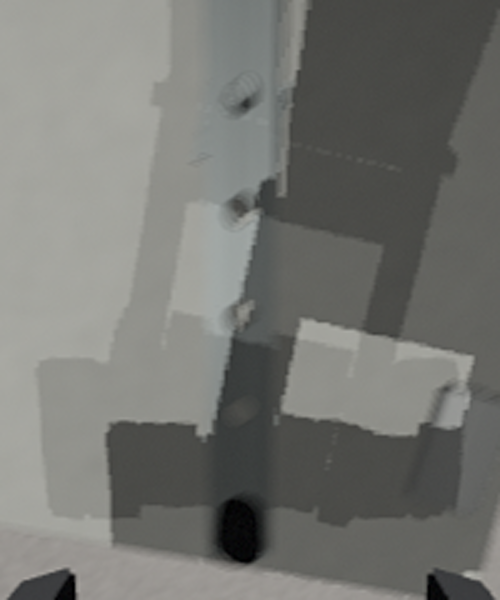

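Call:
{"name": "carry_out", "arguments": {
  "motion": [0,0,0,-0.08,-0.1,0.4,-1,0,0,0,0,0,0.4,-0.5,0,0,0,0,0,0.4,0,0,0,0,0,0,0.4,0.3,0,0,0,0,0,0.35,0.3]
}}

```text
time: 2.7
tcp_pos: [0.6419, -0.0713, 0.2732]
orientation: [-0.001, -0.025, 1.0, 0.0]
force: [0.0, -0.3, 0.4]
grip_width: 0.0705
finger_force: 0.0
```

Call:
{"name": "carry_out", "arguments": {
  "motion": [0,0,0,0,0,0,0.3,0,0,0,0,0,0,0.3,0,0,0,0,0,0,0.3]
}}

```text
time: 2.95
tcp_pos: [0.6423, -0.0713, 0.2756]
orientation: [0.001, -0.025, 1.0, -0.0]
force: [0.8, 1.3, -0.0]
grip_width: 0.0503
finger_force: 0.0
```

Run:
```python
from h import *
s=arm.sense();print(s['tcp_pos'],s['force'],s['grip_width'])
c,p,d=shot('wrist','w2')
print(world(c,d,316,235))
cv2.imwrite('pics/w2c.png',cv2.resize(p[60:300,220:420],None,fx=2.5,fy=2.5,interpolation=cv2.INTER_CUBIC))
```

```text
[ 0.64233506 -0.07128863  0.27564832] [ 0.75230294  1.26805193 -0.0037392 ] 0.050322768284373286
[ 0.63399698 -0.07507926  0.19228108]
```

View pics/w2c.png

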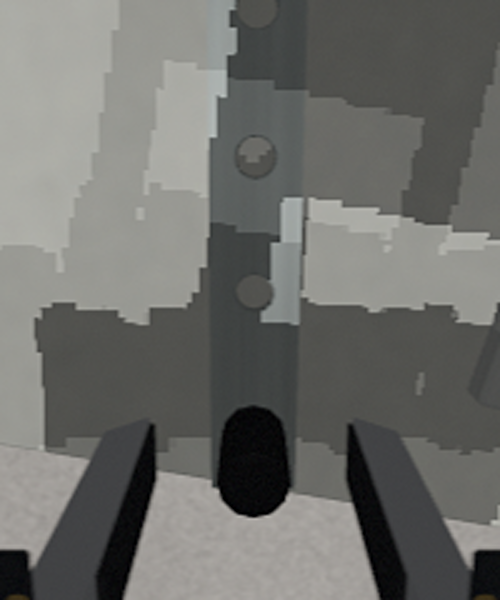

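The picture shows the knob top centred at crop (254,481), finger inner edges at 156 and 347, hole 4, 3, 2 at (254,292), (256,157), (257,9): the knob is about 0.8 mm right (+y) of mid-gripper.

Run:
```python
from h import *
import pickle
c=pickle.load(open('pics/w2.pkl','rb'))
g=lambda x,y,z: plane(c,220+(x+.5)/2.5-.5,60+(y+.5)/2.5-.5,z)[:2]
for a in [(254.5,481,.202),(254.5,292,.17),(256,157,.17),(257,9,.17)]: print(g(*a).round(4))
k=g(254.5,481,.202);h=g(256.5,9,.17);print('yaw',np.arctan2(*(k-h)[::-1]),np.linalg.norm(k-h))
```

```text
[ 0.6406 -0.0714]
[ 0.6016 -0.0733]
[ 0.5669 -0.0747]
[ 0.5328 -0.0762]
yaw 0.046050542131868585 0.10791507266186162
```

Call:
{"name": "carry_out", "arguments": {
  "motion": [0,0,0,0,0.02,0.04,0.3,0,0,0,0,0,0,0.5,0,0,0,0,0,0,0.55,0,0,0,0,0,0,0.55]
}}

```text
time: 3.33
tcp_pos: [0.6421, -0.0705, 0.2733]
orientation: [0.0, -0.025, 1.0, -0.0]
force: [-0.6, 0.3, 0.5]
grip_width: 0.0222
finger_force: 0.0
```

Call:
{"name": "carry_out", "arguments": {
  "motion": [0,0,0,0,0,0,0.58,0,0,0,0,0,0,0.6]
}}

```text
time: 3.5
tcp_pos: [0.6421, -0.0705, 0.2731]
orientation: [0.0, -0.025, 1.0, -0.0]
force: [-0.1, 0.1, 0.4]
grip_width: 0.0188
finger_force: 0.0
```

Call:
{"name": "carry_out", "arguments": {
  "motion": [0,0,0,0,0,0,0.62,0,0,0,0,0,0,0.63]
}}

```text
time: 3.67
tcp_pos: [0.6421, -0.0705, 0.2731]
orientation: [0.0, -0.025, 1.0, -0.0]
force: [-0.8, -0.1, -0.1]
grip_width: 0.0175
finger_force: 11.6
```

Call:
{"name": "carry_out", "arguments": {
  "motion": [0,0,0,0,0,0,0.7,0,0,0,0,0,0,1]
}}

```text
time: 3.83
tcp_pos: [0.6421, -0.0705, 0.2731]
orientation: [0.0, -0.025, 1.0, -0.0]
force: [0.7, -0.8, 0.4]
grip_width: 0.0172
finger_force: 30.0
```

Call:
{"name": "carry_out", "arguments": {
  "motion": [0,0,0,0,0,0,1,0,0,0,0,0,0,1]
}}

```text
time: 4.0
tcp_pos: [0.6421, -0.0705, 0.2731]
orientation: [0.0, -0.025, 1.0, -0.0]
force: [0.8, -0.5, 0.6]
grip_width: 0.0177
finger_force: 30.0
```

```bash
cat > plan.py <<'E'
from h import *
from scipy.optimize import brentq
P=np.array([.4972,-.0767]); y0=.043
u=lambda a: np.array([np.cos(a),np.sin(a)])
Q0=P-.13*u(y0)
def Qof(H,phi): return H+R.from_euler('z',-phi).apply([*(Q0-H),0])[:2]
Hb=lambda b: Q0+.17*u(b)
b=brentq(lambda b: np.linalg.norm(Qof(Hb(b),.49)-P)-.2, .6,1.5); H=Hb(b)
def pose(r,tilt,h=.105):
    phi=0 if r<=.13 else brentq(lambda f: np.linalg.norm(Qof(H,f)-P)-r,-.05,.8)
    Q=Qof(H,phi); d=P-Q; yaw=np.arctan2(d[1],d[0])
    S=R.from_euler('z',yaw)*R.from_euler('y',-tilt)
    pos=np.array([*Q,.1681])+S.apply([.275,0,h])
    T=S*R.from_euler('z',.007)*R.from_matrix(np.diag([-1.,1,-1]))
    return pos,T,yaw,phi
def rows(seq):
    p,T,_,_=pose(*seq[0])
    for s in seq[1:]:
        p2,T2,y,f=pose(*s)
        w=(T.inv()*T2).as_rotvec()/np.radians(5); t=T.inv().apply(p2-p)/.04
        print(s,np.r_[w,t].round(3).tolist(),'tcp',p2.round(4),'yaw',round(y,3),'phi',round(f,3)); p,T=p2,T2
E
python3 - <<'E'
from plan import *
print(H,Q0,pose(.13,0)[0])
rows([(.13,t) for t in np.linspace(0,.14,6)])
rows([(r,.14) for r in np.linspace(.13,.2,11)])
E
```

```text
[0.43652651 0.07298723] [ 0.36732017 -0.08228828] [ 0.64206597 -0.07046692  0.2731    ]
(0.13, np.float64(0.028000000000000004)) [0.002, -0.321, -0.0, 0.076, 0.001, -0.191] tcp [ 0.639  -0.0706  0.2808] yaw 0.043 phi 0
(0.13, np.float64(0.05600000000000001)) [0.002, -0.321, 0.0, 0.076, 0.001, -0.191] tcp [ 0.6358 -0.0707  0.2883] yaw 0.043 phi 0
(0.13, np.float64(0.08400000000000002)) [0.002, -0.321, 0.0, 0.076, 0.001, -0.191] tcp [ 0.6323 -0.0709  0.2958] yaw 0.043 phi 0
(0.13, np.float64(0.11200000000000002)) [0.002, -0.321, -0.0, 0.076, 0.001, -0.191] tcp [ 0.6286 -0.071   0.3032] yaw 0.043 phi 0
(0.13, np.float64(0.14)) [0.002, -0.321, -0.0, 0.076, 0.001, -0.191] tcp [ 0.6247 -0.0712  0.3104] yaw 0.043 phi 0
(np.float64(0.137), 0.14) [0.043, 0.0, 0.304, 0.175, -0.08, -0.025] tcp [ 0.6178 -0.0747  0.3104] yaw 0.016 phi 0.046
(np.float64(0.14400000000000002), 0.14) [0.043, 0.0, 0.303, 0.175, -0.075, -0.025] tcp [ 0.6109 -0.0779  0.3104] yaw -0.01 phi 0.093
(np.float64(0.15100000000000002), 0.14) [0.043, 0.0, 0.303, 0.175, -0.07, -0.025] tcp [ 0.6038 -0.0807  0.3104] yaw -0.037 phi 
[... 167 characters left out ...]
04, 0.175, -0.061, -0.025] tcp [ 0.5895 -0.0851  0.3104] yaw -0.091 phi 0.236
(np.float64(0.17200000000000001), 0.14) [0.043, 0.0, 0.306, 0.174, -0.057, -0.025] tcp [ 0.5823 -0.0868  0.3104] yaw -0.118 phi 0.286
(np.float64(0.17900000000000002), 0.14) [0.043, 0.0, 0.309, 0.174, -0.052, -0.025] tcp [ 0.575  -0.0881  0.3104] yaw -0.145 phi 0.335
(np.float64(0.186), 0.14) [0.044, 0.0, 0.312, 0.174, -0.048, -0.025] tcp [ 0.5678 -0.089   0.3104] yaw -0.172 phi 0.386
(np.float64(0.193), 0.14) [0.044, 0.0, 0.315, 0.174, -0.044, -0.025] tcp [ 0.5606 -0.0896  0.3104] yaw -0.2 phi 0.438
(np.float64(0.2), 0.14) [0.045, 0.0, 0.319, 0.174, -0.039, -0.024] tcp [ 0.5534 -0.0897  0.3104] yaw -0.228 phi 0.49
```

Call:
{"name": "carry_out", "arguments": {
  "motion": [0,-0.16,0,0.04,0,-0.1,1,0,-0.16,0,0.04,0,-0.1,1,0,-0.16,0,0.04,0,-0.1,1]
}}

```text
time: 4.25
tcp_pos: [0.637, -0.0707, 0.2854]
orientation: [0.022, -0.025, 0.999, 0.001]
force: [2.2, -0.2, -1.5]
grip_width: 0.0174
finger_force: 30.0
```

Call:
{"name": "carry_out", "arguments": {
  "motion": [0,-0.16,0,0.04,0,-0.1,1,0,-0.16,0,0.04,0,-0.1,1,0,-0.16,0,0.04,0,-0.1,1]
}}

```text
time: 4.5
tcp_pos: [0.6315, -0.071, 0.2974]
orientation: [0.043, -0.025, 0.999, 0.001]
force: [4.3, 0.4, -0.7]
grip_width: 0.0177
finger_force: 30.0
```

Call:
{"name": "carry_out", "arguments": {
  "motion": [0,-0.16,0,0.025,0,-0.1,1,0,-0.16,0,0.025,0,-0.1,1,0,-0.16,0,0.03,0,-0.1,1,0,-0.16,0,0.03,0,-0.1,1]
}}

```text
time: 4.83
tcp_pos: [0.6251, -0.0714, 0.312]
orientation: [0.069, -0.025, 0.997, 0.002]
force: [-4.5, -0.7, -3.2]
grip_width: 0.0172
finger_force: 30.0
```

```bash
sed -i 's/^b=brentq.*/H=Q0+.17*u(np.arctan2(.068-Q0[1],.446-Q0[0]))/' plan.py
python3 - <<'E'
from plan import *
s=arm.sense();print(s['tcp_pos'],rot(s['orientation']).as_euler('ZYX'),s['force'])
print(H)
rows([(r,.145) for r in np.linspace(.13,.2,15)])
E
```

```text
[ 0.62507118 -0.07136824  0.31199875] [-3.09069939  0.139027    3.14140876] [-4.48367505 -0.66690288 -3.15272775]
[0.44616786 0.06832063]
(np.float64(0.135), 0.145) [0.037, 0.0, 0.251, 0.125, -0.067, -0.018] tcp [ 0.6191 -0.0742  0.3117] yaw 0.021 phi 0.034
(np.float64(0.14), 0.145) [0.036, 0.0, 0.249, 0.125, -0.063, -0.018] tcp [ 0.6141 -0.0768  0.3117] yaw -0.001 phi 0.068
(np.float64(0.14500000000000002), 0.145) [0.036, 0.0, 0.247, 0.125, -0.06, -0.018] tcp [ 0.6091 -0.0793  0.3117] yaw -0.023 phi 0.103
(np.float64(0.15), 0.145) [0.036, 0.0, 0.246, 0.125, -0.057, -0.018] tcp [ 0.604  -0.0815  0.3117] yaw -0.045 phi 0.138
(np.float64(0.155), 0.145) [0.036, 0.0, 0.245, 0.125, -0.054, -0.018] tcp [ 0.5989 -0.0834  0.3117] yaw -0.066 phi 0.173
(np.float64(0.16), 0.145) [0.036, 0.0, 0.244, 0.125, -0.051, -0.018] tcp [ 0.5938 -0.0852  0.3117] yaw -0.088 phi 0.209
(np.float64(0.165), 0.145) [0.036, 0.0, 0.244, 0.125, -0.049, -0.018] tcp [ 0.5886 -0.0867  0.3117] yaw -0.109 phi 0.245
(np.float64(0.17), 0.145) [0.036, 0.0, 0.244, 0.125, -0.046, -0.018] tcp [ 0.5834 -0.088   0.3117] yaw -0.131 phi 0.281
(np.float64(0.175), 0.145) [0.036, 0.0, 0.245, 0.124, -0.043, -0.018] tcp [ 0.5782 -0.0891  0.3117] yaw -0.152 phi 0.318
(np.float64(0.18), 0.145) [0.036, 0.0, 0.245, 0.124, -0.041, -0.018] tcp [ 0.573  -0.09    0.3117] yaw -0.174 phi 0.355
(np.float64(0.185), 0.145) [0.036, 0.0, 0.247, 0.124, -0.038, -0.018] tcp [ 0.5678 -0.0907  0.3117] yaw -0.196 phi 0.392
(np.float64(0.19), 0.145) [0.036, 0.0, 0.248, 0.124, -0.036, -0.018] tcp [ 0.5626 -0.0912  0.3117] yaw -0.218 phi 0.43
(np.float64(0.195), 0.145) [0.036, 0.0, 0.25, 0.124, -0.033, -0.018] tcp [ 0.5574 -0.0914  0.3117] yaw -0.24 phi 0.469
(np.float64(0.2), 0.145) [0.037, 0.0, 0.252, 0.124, -0.031, -0.018] tcp [ 0.5522 -0.0914  0.3117] yaw -0.262 phi 0.508
```

Call:
{"name": "carry_out", "arguments": {
  "motion": [0.04,0,0.25,0.12,-0.067,-0.018,1,0.04,0,0.25,0.125,-0.063,-0.018,1,0.04,0,0.25,0.125,-0.06,-0.018,1,0.04,0,0.25,0.125,-0.057,-0.018,1]
}}

```text
time: 5.17
tcp_pos: [0.6058, -0.082, 0.3128]
orientation: [0.071, 0.02, 0.997, -0.002]
force: [4.7, -0.9, -0.7]
grip_width: 0.0174
finger_force: 30.0
```

Call:
{"name": "carry_out", "arguments": {
  "motion": [0.04,0,0.245,0.125,-0.054,-0.018,1,0.04,0,0.245,0.125,-0.051,-0.018,1,0.04,0,0.245,0.125,-0.049,-0.018,1,0.04,0,0.245,0.125,-0.046,-0.018,1]
}}

```text
time: 5.5
tcp_pos: [0.5851, -0.0886, 0.3129]
orientation: [0.071, 0.063, 0.995, -0.006]
force: [5.5, -1.8, -1.2]
grip_width: 0.0172
finger_force: 30.0
```

Run:
```python
from h import *
s=arm.sense();print(s['tcp_pos'],rot(s['orientation']).as_euler('ZYX'),s['force'],s['torque'])
c,p,d=shot('wrist','w3')
cv2.imwrite('pics/w3c.png',cv2.resize(p[0:280,180:440],None,fx=2.1,fy=2.1,interpolation=cv2.INTER_CUBIC))
```

```text
[ 0.58509806 -0.08859378  0.31287833] [ 3.0154599   0.14248618 -3.13762642] [ 5.48769835 -1.7740168  -1.161304  ] [-0.20702421 -0.88615455  0.13229164]
```

View pics/w3c.png

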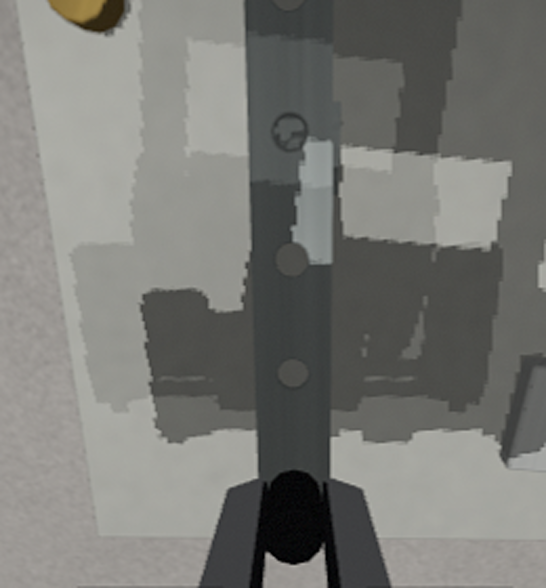

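The wrist crop shows the bar line knob (294,517), hole 4 (292,373), hole 3 (291,259), hole 2 (290,131) with the pin's outline just under hole 2; bar yaw is about 0.01 rad off the tool's. Adapter at the top left is clear.

```bash
sed -i 's/^H=Q0.*/H=Q0+.17*u(np.arctan2(.0707-Q0[1],.4405-Q0[0]))/' plan.py
cat >> plan.py <<'E'
def go(target,n):
    s=arm.sense(); p=s['tcp_pos'];T=rot(s['orientation']); p2,T2,y,f=pose(*target)
    dr=(T.inv()*T2).as_rotvec()/n; 
    print('from',p.round(4),'F',s['force'].round(1),'to',p2.round(4),'yaw',round(y,3),'phi',round(f,3))
    Ti=T
    for i in range(n):
        print(np.r_[dr/np.radians(5),Ti.inv().apply(p2-p)/n/.04].round(3).tolist()); Ti=Ti*R.from_rotvec(dr)
E
python3 - <<'E'
from plan import *
go((.2,.105),8)
E
```

```text
from [ 0.5845 -0.0887  0.3129] F [ 0.8 -0.1 -1.3] to [ 0.5579 -0.0917  0.3013] yaw -0.242 phi 0.497
[0.014, 0.053, 0.153, 0.086, -0.02, 0.024]
[0.014, 0.053, 0.153, 0.085, -0.021, 0.025]
[0.014, 0.053, 0.153, 0.085, -0.022, 0.025]
[0.014, 0.053, 0.153, 0.084, -0.023, 0.026]
[0.014, 0.053, 0.153, 0.084, -0.024, 0.026]
[0.014, 0.053, 0.153, 0.083, -0.025, 0.026]
[0.014, 0.053, 0.153, 0.083, -0.026, 0.027]
[0.014, 0.053, 0.153, 0.083, -0.027, 0.027]
```

Call:
{"name": "carry_out", "arguments": {
  "motion": [0.014,0.053,0.153,0.086,-0.02,0.024,1,0.014,0.053,0.153,0.085,-0.021,0.025,1,0.014,0.053,0.153,0.085,-0.022,0.025,1,0.014,0.053,0.153,0.084,-0.023,0.026,1]
}}

```text
time: 5.88
tcp_pos: [0.5721, -0.0899, 0.3072]
orientation: [0.062, 0.089, 0.994, -0.006]
force: [4.2, -1.9, 2.0]
grip_width: 0.0174
finger_force: 30.0
```

Call:
{"name": "carry_out", "arguments": {
  "motion": [0.014,0.053,0.153,0.084,-0.024,0.026,1,0.014,0.053,0.153,0.083,-0.025,0.026,1,0.014,0.053,0.153,0.083,-0.026,0.027,1,0.014,0.053,0.153,0.083,-0.027,0.027,1]
}}

```text
time: 6.22
tcp_pos: [0.5588, -0.0915, 0.3014]
orientation: [0.052, 0.116, 0.992, -0.006]
force: [4.8, -1.3, 1.8]
grip_width: 0.0171
finger_force: 30.0
```

Run:
```python
from plan import *
go((.2,.105),1)
c,p,d=shot('wrist','w4')
cv2.imwrite('pics/w4c.png',cv2.resize(p[60:220,240:400],None,fx=3.7,fy=3.7,interpolation=cv2.INTER_CUBIC))
```

```text
from [ 0.5588 -0.0915  0.3014] F [ 4.8 -1.3  1.8] to [ 0.5579 -0.0917  0.3013] yaw -0.242 phi 0.497
[0.007, 0.005, 0.031, 0.022, -0.011, 0.0]
```

View pics/w4c.png

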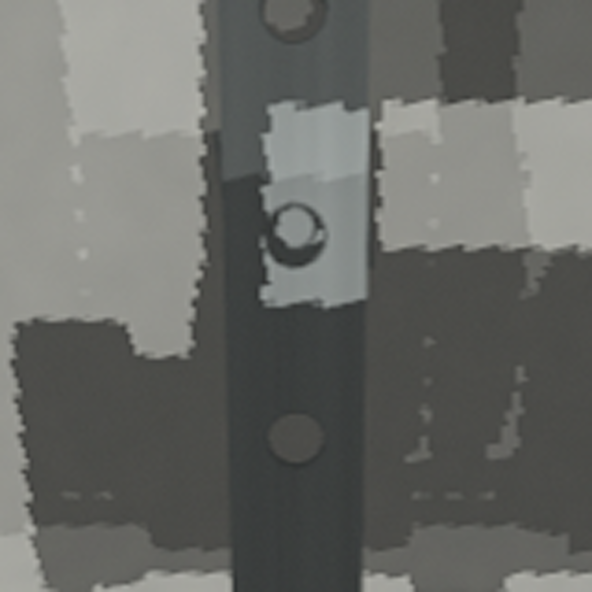

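Hole 3 is at crop (294,235) and the pin's top disc shows through it at (297,225).

Run:
```python
from plan import *
import pickle
c=pickle.load(open('pics/w4.pkl','rb'))
g=lambda x,y,z: plane(c,240+(x+.5)/3.7-.5,60+(y+.5)/3.7-.5,z)
s=arm.sense();e=rot(s['orientation']).as_euler('ZYX');print(e)
t=e[1]
h3=g(294.5,235,.165+.2*np.sin(t)+.005); h4=g(296,438,.165+.235*np.sin(t)+.005); pin=g(297,225,.179)
yaw=np.arctan2(*(h4-h3)[1::-1]); print('h3',h3,'h4',h4,'pin',pin,'baryaw',yaw,np.linalg.norm(h4-h3))
# underside centre of hole when lowered flat: pivot fixed
Q=h3[:2]-u(yaw)*(.2*np.cos(t)-.005*np.sin(t)); f=Q+.2*u(yaw); print('flat h3',f,'err pin-f in bar axes',R.from_euler('z',-yaw).apply([*(pin[:2]-f),0])*1000)
print('kin h3', s['tcp_pos'][:2]-rot(s['orientation']).apply([-.0755,0,0])[:2]+rot(s['orientation']).apply([0,0,.105])[:2])
```

```text
[ 2.90801009  0.1041907  -3.14114161]
h3 [ 0.4964996  -0.07774977  0.19080046] h4 [ 0.53024086 -0.08551584  0.19444054] pin [ 0.49640522 -0.07731374  0.179     ] baryaw -0.22622563585369856 0.03481429632675038
flat h3 [ 0.49806331 -0.07810968] err pin-f in bar axes [-1.79437251  0.40374689  0.        ]
kin h3 [ 0.49589149 -0.07665697]
```

Call:
{"name": "carry_out", "arguments": {
  "motion": [0,0,0.03,0.016,0.003,0,1,0,0,0.03,0.016,0.003,0,1,0,0,0,0,0,0,1]
}}

```text
time: 6.52
tcp_pos: [0.5576, -0.0907, 0.3011]
orientation: [0.052, 0.118, 0.992, -0.006]
force: [6.4, -1.3, 0.0]
grip_width: 0.0172
finger_force: 30.0
```

Run:
```python
from plan import *
rows([(.2,t) for t in [.105,.095,.085,.075,.065,.055,.03,.02]])
s=arm.sense();print(s['force'],s['tcp_pos'])
```

```text
(0.2, 0.095) [-0.001, 0.115, -0.0, -0.026, -0.0, 0.069] tcp [ 0.5591 -0.092   0.2987] yaw -0.242 phi 0.497
(0.2, 0.085) [-0.001, 0.115, 0.0, -0.026, -0.0, 0.069] tcp [ 0.5604 -0.0923  0.2961] yaw -0.242 phi 0.497
(0.2, 0.075) [-0.001, 0.115, -0.0, -0.026, -0.0, 0.069] tcp [ 0.5616 -0.0926  0.2934] yaw -0.242 phi 0.497
(0.2, 0.065) [-0.001, 0.115, -0.0, -0.026, -0.0, 0.069] tcp [ 0.5628 -0.0929  0.2907] yaw -0.242 phi 0.497
(0.2, 0.055) [-0.001, 0.115, 0.0, -0.026, -0.0, 0.069] tcp [ 0.564  -0.0932  0.2881] yaw -0.242 phi 0.497
(0.2, 0.03) [-0.002, 0.286, 0.0, -0.063, -0.0, 0.173] tcp [ 0.5668 -0.0939  0.2813] yaw -0.242 phi 0.497
(0.2, 0.02) [-0.001, 0.115, 0.0, -0.026, -0.0, 0.069] tcp [ 0.5679 -0.0942  0.2786] yaw -0.242 phi 0.497
[ 6.39163602 -1.28036279  0.03650238] [ 0.5576032  -0.09074176  0.30110383]
```

Call:
{"name": "carry_out", "arguments": {
  "motion": [0,0.115,0,-0.026,0,0.069,1,0,0.115,0,-0.026,0,0.069,1,0,0,0,0,0,0,1]
}}

```text
time: 6.77
tcp_pos: [0.5602, -0.0914, 0.2948]
orientation: [0.041, 0.118, 0.992, -0.005]
force: [4.1, -1.6, 1.5]
grip_width: 0.0171
finger_force: 30.0
```

Run:
```python
from plan import *
go((.2,.085),1)
s=arm.sense();print(s['force'],s['tcp_pos'],rot(s['orientation']).as_euler('ZYX'))
c,p,d=shot('wrist','w5')
cv2.imwrite('pics/w5c.png',cv2.resize(p[80:180,270:370],None,fx=6,fy=6,interpolation=cv2.INTER_CUBIC))
```

```text
from [ 0.5602 -0.0914  0.2948] F [ 4.1 -1.6  1.5] to [ 0.5604 -0.0923  0.2961] yaw -0.242 phi 0.497
[0.008, -0.039, -0.013, -0.013, -0.022, -0.031]
[ 4.09627789 -1.55933597  1.46634641] [ 0.56019521 -0.09136561  0.29478791] [2.90513768 0.08159965 3.14139533]
```

View pics/w5c.png

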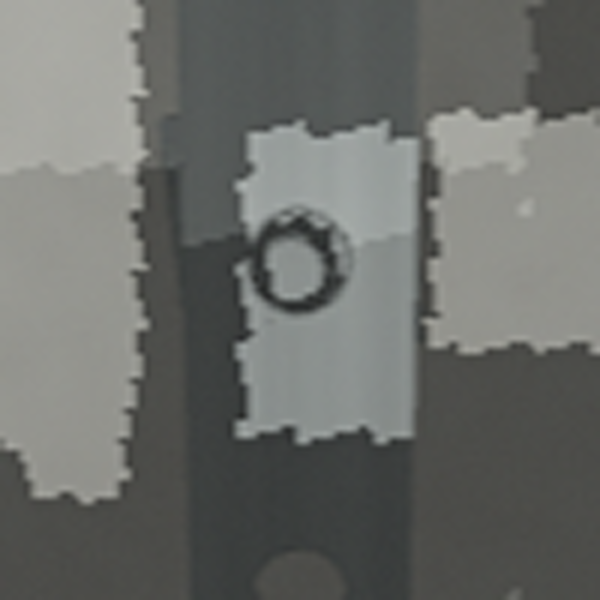

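Hole 3 now is at crop (301,261), the pin's top disc at (296,264): nearly centred.

Run:
```python
from plan import *
import pickle
c=pickle.load(open('pics/w5.pkl','rb'))
g=lambda x,y,z: plane(c,270+(x+.5)/6-.5,80+(y+.5)/6-.5,z)
for t in (.0816,.0765):
  h3=g(301,261,.165+.2*np.sin(t)+.005); pin=g(296,264,.179)
  yaw=-.226
  Q=h3[:2]-u(yaw)*(.2*np.cos(t)-.005*np.sin(t)); f=Q+.2*u(yaw)
  print(h3,pin,'err',R.from_euler('z',-yaw).apply([*(pin[:2]-f),0])*1000, R.from_euler('z',-yaw).apply([*(pin-h3)])*1000)
```

```text
[ 0.49539057 -0.07640011  0.18630189] [ 0.49632459 -0.07719006  0.179     ] err [ 0.01424843 -0.56055861  0.        ] [ 1.08728241 -0.56055861 -7.30189475]
[ 0.49549574 -0.07642707  0.18528508] [ 0.49632459 -0.07719006  0.179     ] err [ 0.01168126 -0.5578591   0.        ] [ 0.97874794 -0.5578591  -6.28508113]
```

Call:
{"name": "carry_out", "arguments": {
  "motion": [0,0,0,0,-0.018,0,1,0,0.07,0,-0.016,0,0.042,1,0,0.07,0,-0.016,0,0.042,1]
}}

```text
time: 7.07
tcp_pos: [0.5613, -0.0924, 0.2921]
orientation: [0.035, 0.118, 0.992, -0.004]
force: [5.3, -1.5, 0.8]
grip_width: 0.0174
finger_force: 30.0
```

Call:
{"name": "carry_out", "arguments": {
  "motion": [0,0.07,0,-0.016,0,0.042,1]
}}

```text
time: 7.15
tcp_pos: [0.5621, -0.0926, 0.2904]
orientation: [0.032, 0.118, 0.993, -0.004]
force: [5.3, -0.8, 1.2]
grip_width: 0.0172
finger_force: 30.0
```

Call:
{"name": "carry_out", "arguments": {
  "motion": [0,0.07,0,-0.016,0,0.042,1]
}}

```text
time: 7.23
tcp_pos: [0.5628, -0.0927, 0.2887]
orientation: [0.029, 0.118, 0.993, -0.003]
force: [4.6, -1.1, 2.2]
grip_width: 0.0172
finger_force: 30.0
```

Call:
{"name": "carry_out", "arguments": {
  "motion": [0,0,0,0,0,0,1]
}}

```text
time: 7.32
tcp_pos: [0.5629, -0.0928, 0.2884]
orientation: [0.029, 0.118, 0.993, -0.003]
force: [5.3, -2.3, 1.0]
grip_width: 0.0171
finger_force: 30.0
```

Call:
{"name": "carry_out", "arguments": {
  "motion": [0,0.07,0,-0.016,0,0.042,1,0,0.07,0,-0.016,0,0.042,1]
}}

```text
time: 7.48
tcp_pos: [0.5642, -0.0931, 0.2855]
orientation: [0.023, 0.118, 0.993, -0.003]
force: [5.5, -1.9, 1.9]
grip_width: 0.0175
finger_force: 30.0
```

Call:
{"name": "carry_out", "arguments": {
  "motion": [0,0.07,0,-0.016,0,0.042,1,0,0.07,0,-0.016,0,0.042,1]
}}

```text
time: 7.65
tcp_pos: [0.5657, -0.0934, 0.2822]
orientation: [0.017, 0.118, 0.993, -0.002]
force: [5.5, -1.9, 1.2]
grip_width: 0.0172
finger_force: 30.0
```

Call:
{"name": "carry_out", "arguments": {
  "motion": [0,0.07,0,-0.016,0,0.042,1,0,0.07,0,-0.016,0,0.042,1]
}}

```text
time: 7.82
tcp_pos: [0.567, -0.0937, 0.2788]
orientation: [0.011, 0.118, 0.993, -0.001]
force: [6.1, -1.0, 0.7]
grip_width: 0.0174
finger_force: 30.0
```

Call:
{"name": "carry_out", "arguments": {
  "motion": [0,0.06,0,-0.022,0,0.035,1,0,0.06,0,-0.02,0,0.035,1]
}}

```text
time: 7.98
tcp_pos: [0.5684, -0.0941, 0.2757]
orientation: [0.005, 0.118, 0.993, -0.0]
force: [1.0, 0.6, 1.3]
grip_width: 0.0174
finger_force: 30.0
```

Call:
{"name": "carry_out", "arguments": {
  "motion": [0,0.05,0,-0.014,0,0.03,1,0,0,0,0,0,0,1]
}}

```text
time: 8.15
tcp_pos: [0.5689, -0.0942, 0.2744]
orientation: [0.003, 0.118, 0.993, -0.0]
force: [0.5, -0.0, -0.3]
grip_width: 0.0176
finger_force: 30.0
```

Call:
{"name": "carry_out", "arguments": {
  "motion": [0,0.03,0,-0.008,0,0.02,1,0,0,0,0,0,0,1]
}}

```text
time: 8.32
tcp_pos: [0.5691, -0.0942, 0.2739]
orientation: [0.002, 0.118, 0.993, -0.0]
force: [-1.9, -0.4, -0.6]
grip_width: 0.0173
finger_force: 30.0
```

Call:
{"name": "carry_out", "arguments": {
  "motion": [0,0.02,0,0,0,0.015,1,0,0,0,0,0,0,1]
}}

```text
time: 8.48
tcp_pos: [0.5692, -0.0943, 0.2735]
orientation: [0.001, 0.118, 0.993, -0.0]
force: [-1.6, 0.1, 1.5]
grip_width: 0.0176
finger_force: 30.0
```

Call:
{"name": "carry_out", "arguments": {
  "motion": [0,0.02,0,0,0,0.012,1,0,0,0,0,0,0,1]
}}

```text
time: 8.65
tcp_pos: [0.5694, -0.0943, 0.2731]
orientation: [0.0, 0.118, 0.993, 0.0]
force: [-0.9, 0.2, -1.1]
grip_width: 0.0174
finger_force: 30.0
```

Call:
{"name": "carry_out", "arguments": {
  "motion": [0,0,0,0,0,0.012,1,0,0,0,0,0,0,1]
}}

```text
time: 8.82
tcp_pos: [0.5693, -0.0943, 0.273]
orientation: [0.001, 0.118, 0.993, 0.0]
force: [-2.7, -0.4, 5.1]
grip_width: 0.0172
finger_force: 30.0
```

Call:
{"name": "carry_out", "arguments": {
  "motion": [0,0,0,0,0,0.012,1,0,0,0,0,0,0,1]
}}

```text
time: 8.98
tcp_pos: [0.5694, -0.0943, 0.273]
orientation: [0.001, 0.118, 0.993, -0.0]
force: [-4.0, 0.5, 8.8]
grip_width: 0.017
finger_force: 30.0
```

Call:
{"name": "carry_out", "arguments": {
  "motion": [0,0,0,0,0,-0.022,1,0,0,0,0,0,0,1]
}}

```text
time: 9.15
tcp_pos: [0.5693, -0.0943, 0.2731]
orientation: [0.001, 0.118, 0.993, 0.0]
force: [-0.8, 0.2, 0.4]
grip_width: 0.0175
finger_force: 30.0
```

Call:
{"name": "carry_out", "arguments": {
  "motion": [0,0,0,0,0,0,0.4,0,0,0,0,0,0,0.2,0,0,0,0,0,0,-0.2,0,0,0,0,0,0,-0.2,0,0,0,0,0,0,-0.2]
}}

```text
time: 9.57
tcp_pos: [0.5694, -0.0943, 0.273]
orientation: [0.001, 0.118, 0.993, 0.0]
force: [-0.0, -0.1, 0.3]
grip_width: 0.047
finger_force: 0.0
```

Call:
{"name": "carry_out", "arguments": {
  "motion": [0,0,0,0,0,-0.3,-0.2,0,0,0,0,0,-0.5,-0.2,0,0,0,0,0,-0.7,-0.2,0,0,0,0,0,-0.7,-0.2,0,0,0,0,0,0,-0.2]
}}

```text
time: 9.98
tcp_pos: [0.5698, -0.0944, 0.3678]
orientation: [0.005, 0.118, 0.993, -0.0]
force: [-0.3, 0.2, 1.4]
grip_width: 0.0564
finger_force: 0.0
```

Run:
```python
from plan import *
c,p,d=shot('wrist','w6'); s=arm.sense(); print(s['tcp_pos'],s['force'])
cs,ps,ds=shot('scene','s6')
a=cv2.resize(p[0:260,200:460],(480,480),interpolation=cv2.INTER_CUBIC); b=cv2.resize(ps[160:260,240:306+10],(320,421))
b=np.vstack([b,np.zeros((59,320,3),np.uint8)])
cv2.imwrite('pics/f.png',np.hstack([a,b]))
```

```text
[ 0.56962249 -0.09432362  0.3648326 ] [ 0.44985385 -0.79191844 -0.24972482]
```

View pics/f.png

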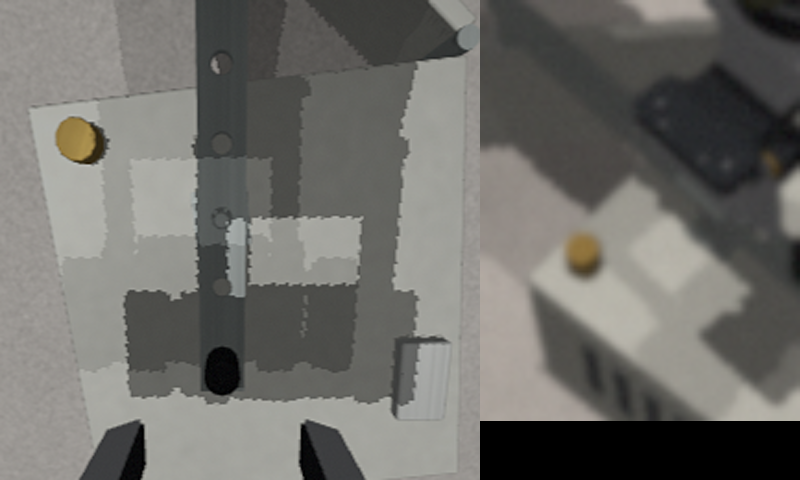

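The picture shows the stay flat, the pin in hole 3 (ring at (221,218)), the knob free of the fingers at (222,370), and the adapter and module undisturbed.

```bash
python3 -c "
from station import job
print(job.finish_job())"
```

```text
the job is handed in; nothing more can be done
None
```

The stay now sits flat on the post's shoulder with the pin in the third hole, the gripper is clear of it, and the job is handed in at about 10 s; the hand-in returned no verdict, and the highest vertical reading was 8.8 N at the wrist, about 12 N on the post.

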